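Close the neck flap of a wine gift case

TASK

Close the gift case over the bottle's neck: with your fingertips fold the hinged wooden flap down flat, then keep it pressed down and push it along (the thumb ridge is there for that) until its free edge is tucked fully home under the wooden lip, and take your hand away. Push gently and do not pinch the flap between the fingers; leave the bottle lying in the case and everything else on the counter where it is.

Things in the scene. Friction and masses are not known exactly. Their poses are not given: they have to be found in the camera images.
- case: open wooden gift case for one bottle, fixed to the table, 112 (x) x 340 (y) x 90 (z) mm; origin at the centre of its underside, its x axis runs from the wall that carries the flap's hinge to the wall that carries the lip, y along the bottle away from the neck, z up. Its yaw varies by up to 0.5 rad, x always pointing roughly away from the robot
- flap: wooden neck flap, 80 mm from hinge to free edge, 90 mm wide, 4 mm thick; origin on the hinge axis (93 mm above the table, mid-width, 50 mm to the hinge side of the case's middle while not tucked); x runs from the hinge to the free edge, y along the hinge, z out of the outer face (up when folded flat). A thumb ridge 10 mm tall stands on the outer face across the whole width, from 50 to 58 mm from the hinge
- flap_edge (a point): middle of the flap's free edge, 80 mm from the hinge axis; same axes as the flap
- ridge_foot (a point): point on the flap's outer face at mid-width, at the foot of the thumb ridge on its hinge side, 50 mm from the hinge axis; same axes as the flap
- lip_edge (a point): middle of the front edge of the retaining lip, 104 mm above the table, 100 mm wide. From here the lip slopes down 6 mm over 7 mm towards its wall (a lead-in), then runs level 16 mm further; the level part is 98.5 mm above the table underneath, 3.5 mm above the outer face of the flat flap; axes as the case
- fold (a joint): hinge angle of the flap: 0 lying flat on the case, about 1.57 upright; starts at 1.15 to 1.5 rad. The hinge is a little springy and stiff: about 0.1 N m folds it, and a flat flap let go before it is tucked springs up by itself to about 0.3 rad
- tuck (a joint): how far the flap, with its hinge, has slid along case +x towards and under the lip (m): 0 at the start, 0.018 fully home. At 0 the free edge of the flat flap is 3 mm short of the lip's front edge; the slide takes about 4 N and stays where it is left. Pushed along before it lies flat, the flap slides early and its edge lands on top of the lip, which stops it; it can be pushed back by the other side of the ridge
- gift_bottle: dark wine bottle of 300 mm lying on its cradle inside the case, neck under the flap; body 74 mm across, neck 31 mm, top of the body 80 mm above the table; must be left lying. Origin under it, near mid-length; y runs from neck to base
- bottle_a: pale full wine bottle standing on the table, 74 mm across, 300 mm tall; origin at the centre of its base; to be left alone
- bottle_b: a second pale standing wine bottle, same sizes and origin; to be left alone
- tumbler: white ceramic tasting tumbler, 68 mm across, 85 mm tall; origin at the centre of its base; to be left alone
- stopper: steel bottle stopper standing on its 38 mm head beside the case on the hinge side, 42 mm tall; origin at its base; to be left alone
- corkscrew: folded pocket corkscrew lying beside the case on the lip side, 120 x 17 x 19 mm, long along its y; origin under its centre; to be left alone
- tape_roll: cardboard ring, 100 mm across, 25 mm tall, lying flat; origin at the centre of its underside; to be left alone
- tag_box: small closed cardboard box, 70 x 100 x 45 mm; origin at the centre of its underside; to be left alone

How it is judged:
By the outcome, as a careful person would: the job done as asked, in the order asked, and still so for the second after the job is handed in, with the robot touching nothing.
It also fails if it takes over 42 s, if anything falls off the work surface, if the arm or the gripper's body presses on something with over 40 N, if the wrist force passes 120 N, or if a joint passes its speed limit or range.

ROBOT

A 6-joint arm with a two-finger parallel gripper is mounted at the origin on the work surface. World frame = base frame: x ahead of the robot, y to its left, z up, the work surface at z = 0. Lengths are in m, angles in rad, forces in N, time in s.
With the tool pointing down it reaches from about 0.325 to 0.9 m from the base axis. Payload 6.1 kg.
Tool frame: the origin (TCP) lies between the finger pads; the fingertips stand 17 mm ahead of it and the grasp point (between the pads) lies 2 mm behind it (env.nose_length is the z of the fingertips in the tool frame, in m); z points along the fingers, x is the direction in which the jaws open and shut, and the axes are right-handed (so a half turn about z gives the same grasp; the last joint's range is limited). The gripper opens to 85 mm and grips with 20 to 120 N. Pads are 22 mm wide; open, the fingers measure 114 mm over their backs; the gripper's body (76 mm by 85 mm) begins 54 mm behind the grasp point. The pads swing forward as they close: fully open they stand 13 mm farther back than shut.
Start: joints at [1.087, 0.22, 1.526, -0, 1.395, -0.126], TCP at [0.219, 0.585, 0.248] pointing down, gripper open.
Joint ranges: [-2.98, 2.98], [-0.91, 2.08], [0.09, 2.57], [-1.24, 4.39], [0.2, 2.65], [-2.68, 2.68]. Speed limits (rad/s): [2.57, 2.57, 3.01, 3.14, 3.14, 3.14].

INTERFACE

Orientations are given as a 3x3 rotation matrix whose columns are the frame's x, y, z axes.
In Python, from station import env gives the robot as it stands. The module is installed in compiled form; this text tells all that it offers.
- The arm moves only by the shell command python3 -m creep 'ROWS'. ROWS is JSON, a list of rows, each an object of numbers: "hand": the finger opening in m, from 0 to 0.0854; "tx", "ty", "tz": the shift along the world's x, y, z in m; "spin": the turn about the world's z in degrees. A call has 1 to 12 rows; each row is the pose to reach, as a shift and turn from the pose commanded when the call began; what a row does not reach only later rows make up. A row lasts 1/10 s, in which the tool goes at most 50 mm and 8.59 degrees, less where a joint would pass 70% of its speed; a pose out of reach is approached as far as the arm can. A call with a gripper value outside its range is refused whole. The fingers move at their own pace and stop on an object; the grip force is fixed at half the most. Time passes only in rows, so rows that repeat a pose let the fingers close. It gives the time, the measured TCP pose, the force and the opening at its end, in the units of the state.
- env.get_state(): the state, without advancing time (a new reading comes with each control period).
- env.snapshot(name): name is "scene" or "top"; returns the picture (420x560x3 uint8, red, green, blue); there is no depth.
- env.camera_model(name): a dict with "fovy" (degrees; the focal length in pixels is half the picture's height over the tangent of half this angle, whatever the lens; pixels are square), "cx", "cy" (the principal point, pixels), "xyz" and "attitude" of the camera in the world. Camera axes: x right, y down, z forward; pixel columns grow to the right and rows downward; lengths in m; the calibration is good to about 2 mm. A picture is of the moment at which its call begins. camera_model takes no time and is no camera call.
- env.job_done(): hands the job in, once; it reports no verdict.
The state is a dict: "time_s": time; "joint_pos": joint angles; "dq": joint speeds; "effort": joint torques, N m; "ee_pos": TCP position; "ee_rot": TCP orientation; "wrist_force": force on the tool from outside, world axes, zero at the start; "wrist_torque": the same for the moment, N m; "grip_width": finger opening in m.
Only numpy, scipy, OpenCV 4.12 (cv2) and the standard library are available. Lean on these libraries where they do the work, as an engineer would, in place of code of your own. Each camera call takes 0.05 s, during which the arm holds its last target.

## Working session

There is one attempt and no reset: what is moved stays moved. The work goes in short steps, Python scripts to look and compute and a shell command to move; the robot and the scene stay as the last step left them, time stands still between calls to the robot, and variables do not carry over. Pictures are saved under pics/ and viewed, and the job is handed in when it is done.

```bash
mkdir -p pics; python3 - <<'E'
from station import env
import cv2
for n in("scene","top"):
    im=env.snapshot(n); cv2.imwrite(f"pics/{n}0.png",im[:,:,::-1]); print(n,env.camera_model(n))
s=env.get_state(); print(s)
E
```

```text
scene {'fovy': 51.625758242635726, 'cx': 283.288353384097, 'cy': 208.1423781947396, 'xyz': array([0.91599919, 0.54874841, 0.93954625]), 'attitude': array([[-0.80500294,  0.47147114, -0.36011836],
       [ 0.59323609,  0.63312918, -0.4972106 ],
       [-0.00641901, -0.6138912 , -0.78936455]])}
top {'fovy': 49.66078819422791, 'cx': 275.7243210900835, 'cy': 215.68573062829086, 'xyz': array([0.39055892, 0.02904196, 1.17524571]), 'attitude': array([[-0.02580979, -0.99181271,  0.12506563],
       [-0.99966554,  0.0258113 , -0.0016086 ],
       [-0.00163268, -0.12506532, -0.99214717]])}
{'time_s': 0.1, 'joint_pos': array([ 1.08689829e+00,  2.21122757e-01,  1.52750876e+00, -1.33588219e-05,
        1.39469755e+00, -1.26085655e-01]), 'dq': array([ 0.00094927, -0.00138739, -0.00487271,  0.00088307, -0.00033806,
       -0.00146981]), 'effort': array([ 5.66125636e-04, -4.98244607e+01, -3.90545869e+01, -2.36578890e-04,
        5.80965163e-03, -2.13649037e-05]), 'ee_pos': array([0.21864761, 0.58495419, 0.24731741]), 'ee_rot': array([[ 3.50223119e-01,  9.36665967e-01, -7.96194141e-04],
       [ 9.36664718e-01, -3.50223963e-01, -1.54316985e-03],
       [-1.72428095e-03, -2.05313203e-04, -9.99998492e-01]]), 'wrist_force': array([ 0.00335218, -0.07034616, -0.49161864]), 'wrist_torque': array([ 0.01971346,  0.00124098, -0.02768039]), 'grip_width': 0.08530891772313672}
```

View pics/scene0.png

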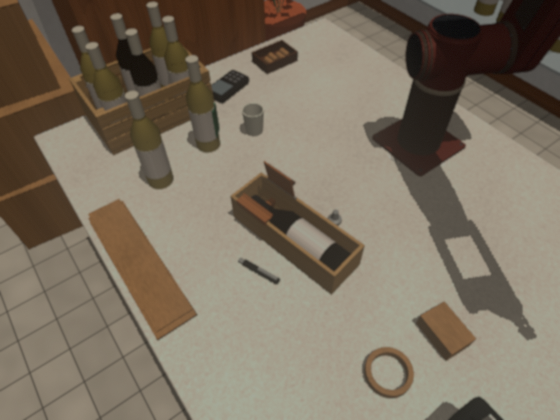

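View pics/top0.png

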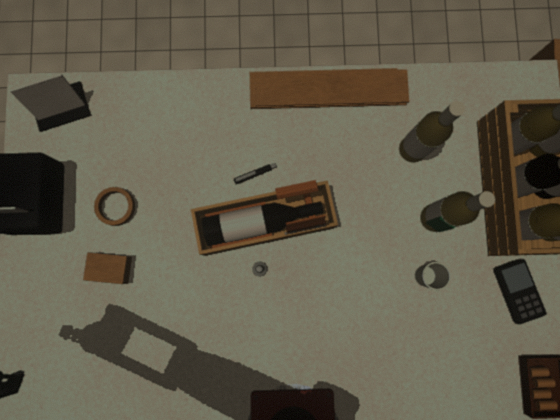

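```bash
python3 - <<'E'
import cv2
a=cv2.imread("pics/top0.png")[165:275,180:350]; cv2.imwrite("pics/t0z.png",cv2.resize(a,None,fx=4.7,fy=4.7,interpolation=cv2.INTER_CUBIC))
a=cv2.imread("pics/scene0.png")[155:295,220:375]; cv2.imwrite("pics/s0z.png",cv2.resize(a,None,fx=4.2,fy=4.2,interpolation=cv2.INTER_CUBIC))
E
```

```text
(no output)
```

View pics/t0z.png

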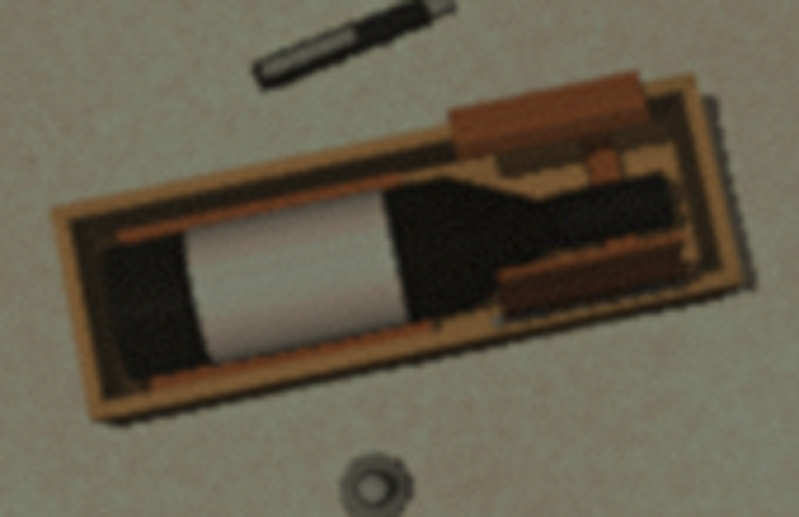

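View pics/s0z.png

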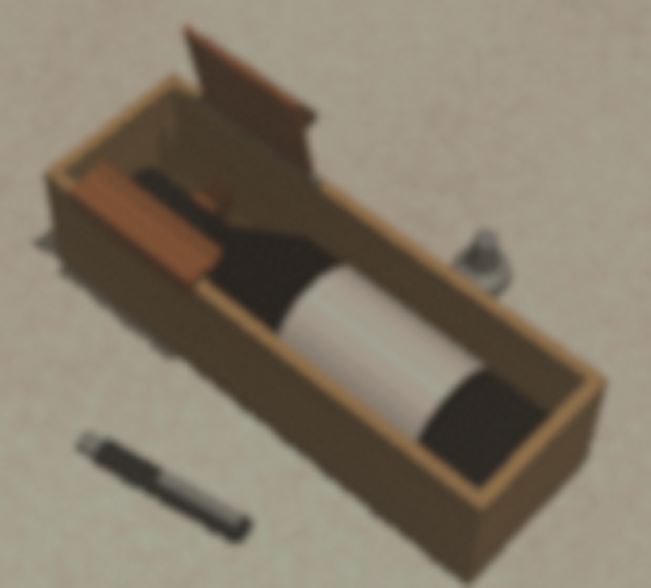

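```bash
cat > h.py <<'E'
import numpy as np
from station import env
from scipy.optimize import least_squares
def proj(n,P):
    c=env.camera_model(n); f=210/np.tan(np.radians(c["fovy"]/2))
    q=(np.atleast_2d(P)-c["xyz"])@c["attitude"]
    return np.c_[f*q[:,0]/q[:,2]+c["cx"],f*q[:,1]/q[:,2]+c["cy"]]
def case2w(p,P):
    c,s=np.cos(p[2]),np.sin(p[2]); P=np.atleast_2d(P)
    return np.c_[p[0]+c*P[:,0]-s*P[:,1],p[1]+s*P[:,0]+c*P[:,1],P[:,2]]
E
cat > fit.py <<'E'
from h import *
T=np.array([(53,208),(95,420),(742,285),(692,75)])/4.7+(180,165)
S=np.array([(480,503),(605,380),(172,78),(47,175)])/4.2+(220,155)
C=np.array([(56,170,90),(-56,170,90),(-56,-170,90),(56,-170,90)])/1e3
FS=np.array([(185,28),(316,118)])/4.2+(220,155)
FT=np.array([(688,234),(500,270)])/4.7+(180,165)
LT=np.array([(650,116),(458,155)])/4.7+(180,165)
def flap(v,th,u):
    # end edge, outer-face-side; approximate thickness mid
    return np.array([(-.05+.08*np.cos(th),v+s*.045,.093+.08*np.sin(th)) for s in(-1,1)])
def r(p):
    W=case2w(p,C); F=case2w(p,flap(p[3],p[4],0))
    L=case2w(p,[(.033,p[3]-.05,.104),(.033,p[3]+.05,.104)])
    return np.concatenate([(proj("top",W)-T).ravel(),(proj("scene",W)-S).ravel(),(proj("scene",F)-FS).ravel(),(proj("top",F)-FT).ravel(),(proj("top",L)-LT).ravel()])
o=least_squares(r,[.55,.03,.2,-.1,1.3],loss="soft_l1")
print(o.x); print(r(o.x).reshape(-1,2).round(1).tolist())
p=o.x
for nm,P in dict(hinge=(-.05,p[3],.093),edge=(-.05+.08*np.cos(p[4]),p[3],.093+.08*np.sin(p[4])),ridge_flat=(0,p[3],.095),lip=(.033,p[3],.104)).items(): print(nm,case2w(p,P).round(4))
E
python3 fit.py
```

```text
[ 0.52566817  0.05567775  0.18353599 -0.08984051  1.36979005]
[[-0.9, -0.5], [-1.2, -0.2], [0.1, -0.9], [0.4, -1.0], [0.2, 0.8], [0.8, -1.2], [0.2, -2.4], [-1.1, -1.7], [-0.6, -1.1], [-4.7, -3.9], [-1.1, -0.3], [-0.6, 0.4], [-0.2, 0.9], [-0.2, 1.1]]
hinge [[ 0.4929 -0.0418  0.093 ]]
edge [[ 0.5086 -0.0389  0.1714]]
ridge_flat [[ 0.5421 -0.0327  0.095 ]]
lip [[ 0.5745 -0.0266  0.104 ]]
```

```bash
cat > go.py <<'E'
from h import *
import sys
p=[.5257,.0557,.1835]; v=-.0898
def info():
    s=env.get_state(); T=np.array(s["ee_pos"]); c,sn=np.cos(p[2]),np.sin(p[2])
    d=T[:2]-p[:2]; loc=np.array([c*d[0]+sn*d[1],-sn*d[0]+c*d[1]])
    Fw=s["wrist_force"]; 
    tip=T[2]-env.nose_length
    print("t",s["time_s"],"tcp",T.round(4),"case xy",loc.round(4),"tipz",round(tip,4),"yaw",np.degrees(np.arctan2(s["ee_rot"][1,0],s["ee_rot"][0,0])).round(2),"Fcase",(c*Fw[0]+sn*Fw[1]).round(2),(-sn*Fw[0]+c*Fw[1]).round(2),Fw[2].round(2),"grip",s["grip_width"],"q",s["joint_pos"].round(2))
    return T
def tgt(cx,cz,T,cy=v):  # front-centre case x, tip z
    W=case2w(p,[(cx,cy,cz+env.nose_length)])[0]; print("delta",(W-T).round(4))
if __name__=="__main__":
    T=info()
    a=[float(x) for x in sys.argv[1:]]
    for i in range(0,len(a),2): tgt(a[i],a[i+1],T)
E
python3 -c "from station import env;print(env.nose_length)"; python3 go.py -.079 .24 -.079 .161
```

```text
0.017
t 0.1 tcp [0.2186 0.585  0.2473] case xy [-0.2053  0.5764] tipz 0.2303 yaw 69.5 Fcase -0.01 -0.07 -0.49 grip 0.08530891772313672 q [ 1.09  0.22  1.53 -0.    1.39 -0.13]
delta [ 0.2458 -0.632   0.0097]
delta [ 0.2458 -0.632  -0.0693]
```

```bash
python3 -m creep '[{"hand":0,"tx":0.02,"ty":-0.04,"tz":0.01,"spin":2},{"hand":0,"tx":0.04,"ty":-0.08,"tz":0.01,"spin":5},{"hand":0,"tx":0.055,"ty":-0.12,"tz":0.01,"spin":8},{"hand":0,"tx":0.07,"ty":-0.16,"tz":0.01,"spin":11},{"hand":0,"tx":0.085,"ty":-0.2,"tz":0.01,"spin":14},{"hand":0,"tx":0.1,"ty":-0.24,"tz":0.01,"spin":17},{"hand":0,"tx":0.115,"ty":-0.28,"tz":0.01,"spin":20},{"hand":0,"tx":0.13,"ty":-0.32,"tz":0.01,"spin":23},{"hand":0,"tx":0.145,"ty":-0.36,"tz":0.01,"spin":26},{"hand":0,"tx":0.16,"ty":-0.4,"tz":0.01,"spin":29},{"hand":0,"tx":0.175,"ty":-0.44,"tz":0.01,"spin":31},{"hand":0,"tx":0.185,"ty":-0.46,"tz":0.01,"spin":31}]'; python3 go.py -.079 .24 -.079 .161
```

```text
time_s: 1.3
ee_pos: [0.4042, 0.1227, 0.2581]
ee_rot: [[-0.181, 0.983, -0.0], [0.983, 0.181, -0.001], [-0.001, -0.0, -1.0]]
wrist_force: [0.5, 1.0, 1.0]
grip_width: 0.0001
t 1.3 tcp [0.4042 0.1227 0.2581] case xy [-0.1072  0.088 ] tipz 0.2411 yaw 100.43 Fcase 0.68 0.86 0.96 grip 5.07492545929214e-05 q [ 0.11 -0.29  2.01 -0.    1.43 -1.64]
delta [ 0.0602 -0.1697 -0.0011]
delta [ 0.0602 -0.1697 -0.0801]
```

```bash
python3 -m creep '[{"hand":0,"tx":0.01,"ty":-0.04,"tz":0},{"hand":0,"tx":0.02,"ty":-0.08,"tz":0},{"hand":0,"tx":0.035,"ty":-0.12,"tz":0},{"hand":0,"tx":0.045,"ty":-0.15,"tz":-0.01},{"hand":0,"tx":0.05,"ty":-0.17,"tz":-0.03},{"hand":0,"tx":0.05,"ty":-0.17,"tz":-0.055},{"hand":0,"tx":0.05,"ty":-0.17,"tz":-0.08},{"hand":0,"tx":0.05,"ty":-0.17,"tz":-0.08},{"hand":0,"tx":0.05,"ty":-0.17,"tz":-0.08}]'; python3 - <<'E'
from station import env
import cv2
im=env.snapshot("top")[:,:,::-1]; cv2.imwrite("pics/t1.png",cv2.resize(im[165:275,220:390],None,fx=4.7,fy=4.7,interpolation=cv2.INTER_CUBIC))
im=env.snapshot("scene")[:,:,::-1]; cv2.imwrite("pics/s1.png",cv2.resize(im[95:235,220:375],None,fx=4.2,fy=4.2,interpolation=cv2.INTER_CUBIC))
E
python3 go.py -.079 .24 -.079 .161
```

```text
t 1.4 tcp [0.4046 0.1231 0.2581] case xy [-0.1068  0.0883] tipz 0.2411 yaw 100.26 Fcase 0.27 -0.02 -0.34 grip 0.00019843828357028054 q [ 0.11 -0.29  2.01 -0.    1.43 -1.64]
delta [ 0.0598 -0.1701 -0.0011]
delta [ 0.0598 -0.1701 -0.0801]invalid input at $[0]: expected keys hand, tx, ty, tz, spin
```

View pics/s1.png

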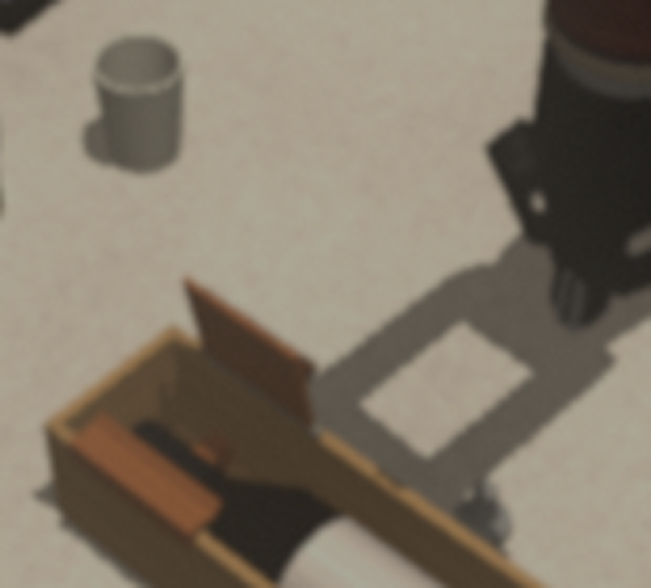

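View pics/t1.png

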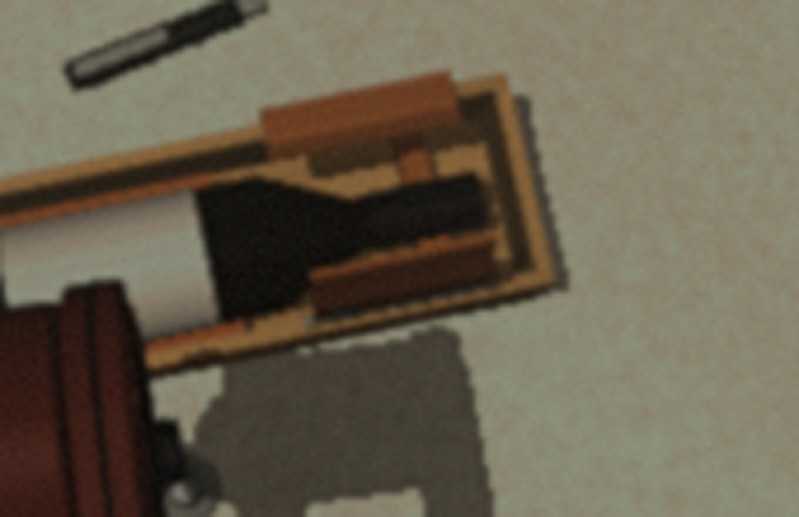

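```bash
python3 -m creep '[{"hand":0,"tx":0.01,"ty":-0.04,"tz":0,"spin":0},{"hand":0,"tx":0.02,"ty":-0.08,"tz":0,"spin":0},{"hand":0,"tx":0.035,"ty":-0.12,"tz":0,"spin":0},{"hand":0,"tx":0.045,"ty":-0.15,"tz":-0.01,"spin":0},{"hand":0,"tx":0.05,"ty":-0.17,"tz":-0.03,"spin":0},{"hand":0,"tx":0.05,"ty":-0.17,"tz":-0.055,"spin":0},{"hand":0,"tx":0.05,"ty":-0.17,"tz":-0.08,"spin":0},{"hand":0,"tx":0.05,"ty":-0.17,"tz":-0.08,"spin":0},{"hand":0,"tx":0.05,"ty":-0.17,"tz":-0.08,"spin":0}]'; python3 - <<'E'
from station import env
import cv2
im=env.snapshot("scene")[:,:,::-1]; cv2.imwrite("pics/s2.png",cv2.resize(im[95:235,200:355],None,fx=4.2,fy=4.2,interpolation=cv2.INTER_CUBIC))
E
python3 go.py -.079 .161 -.059 .161 -.049 .161
```

```text
time_s: 2.3
ee_pos: [0.4536, -0.0437, 0.1783]
ee_rot: [[-0.183, 0.983, -0.001], [0.983, 0.183, 0.001], [0.001, -0.001, -1.0]]
wrist_force: [0.3, -0.3, 0.3]
grip_width: -0.0001
t 2.35 tcp [ 0.4544 -0.044   0.1793] case xy [-0.0883 -0.085 ] tipz 0.1623 yaw 100.55 Fcase -0.58 -0.77 0.46 grip -2.0325405272609203e-05 q [-0.27 -0.13  2.02  0.    1.25 -2.02]
delta [ 0.01   -0.003  -0.0013]
delta [ 0.0297  0.0007 -0.0013]
delta [ 0.0395  0.0025 -0.0013]
```

View pics/s2.png

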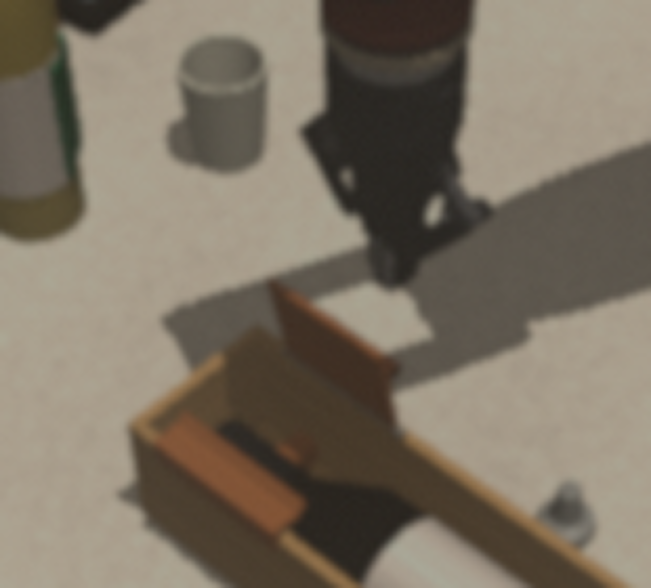

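```bash
python3 - <<'E'
from go import *
T=info()
for th in (1.37,1.25,1.1,.95,.8,.65,.5):
    print(th,end=" "); tgt(-.05+.07*np.cos(th)-.002*np.sin(th)-.011,.093+.07*np.sin(th)+.002*np.cos(th),T)
E
```

```text
t 2.35 tcp [ 0.4544 -0.044   0.1793] case xy [-0.0883 -0.085 ] tipz 0.1623 yaw 100.55 Fcase -0.58 -0.77 0.46 grip -2.0325405272609203e-05 q [-0.27 -0.13  2.02  0.    1.25 -2.02]
1.37 delta [ 0.0395  0.0025 -0.0003]
1.25 delta [ 0.0475  0.004  -0.0023]
1.1 delta [ 0.0572  0.0058 -0.006 ]
0.95 delta [ 0.0661  0.0074 -0.0112]
0.8 delta [ 0.0742  0.0089 -0.0177]
0.65 delta [ 0.0813  0.0102 -0.0254]
0.5 delta [ 0.0872  0.0113 -0.034 ]
```

```bash
python3 -m creep '[{"hand":0,"tx":0.015,"ty":-0.001,"tz":0,"spin":0},{"hand":0,"tx":0.028,"ty":0.001,"tz":0,"spin":0},{"hand":0,"tx":0.035,"ty":0.002,"tz":0,"spin":0},{"hand":0,"tx":0.040,"ty":0.003,"tz":-0.001,"spin":0},{"hand":0,"tx":0.044,"ty":0.004,"tz":-0.002,"spin":0},{"hand":0,"tx":0.048,"ty":0.004,"tz":-0.003,"spin":0},{"hand":0,"tx":0.053,"ty":0.005,"tz":-0.005,"spin":0},{"hand":0,"tx":0.057,"ty":0.006,"tz":-0.006,"spin":0},{"hand":0,"tx":0.057,"ty":0.006,"tz":-0.006,"spin":0}]'; python3 go.py;python3 - <<'E'
from station import env
import cv2
im=env.snapshot("scene")[:,:,::-1]; cv2.imwrite("pics/s3.png",cv2.resize(im[95:235,200:355],None,fx=4.2,fy=4.2,interpolation=cv2.INTER_CUBIC))
E
```

```text
time_s: 3.25
ee_pos: [0.5111, -0.0385, 0.172]
ee_rot: [[-0.182, 0.983, -0.0], [0.983, 0.182, 0.0], [0.0, -0.0, -1.0]]
wrist_force: [0.2, -0.2, -0.1]
grip_width: 0.0004
t 3.25 tcp [ 0.5111 -0.0385  0.172 ] case xy [-0.0316 -0.0899] tipz 0.155 yaw 100.5 Fcase 0.18 -0.28 -0.07 grip 0.00044662338271514565 q [-0.23  0.02  1.89  0.    1.23 -1.98]
```

View pics/s3.png

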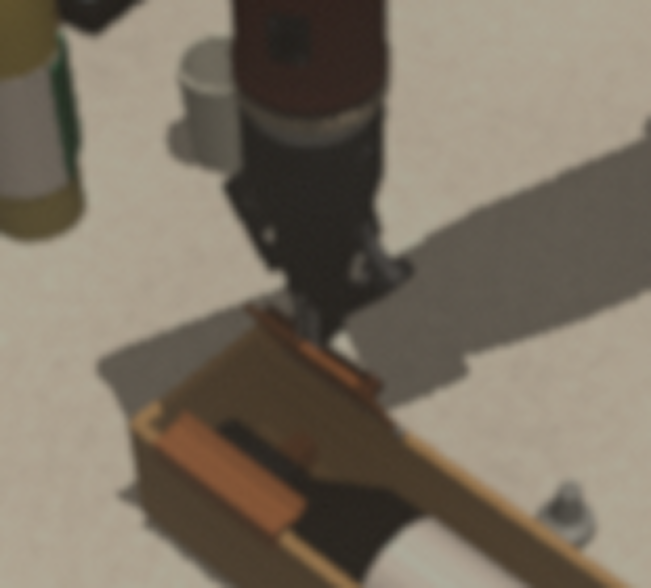

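```bash
python3 -m creep '[{"hand":0,"tx":0.005,"ty":0.001,"tz":-0.003,"spin":0},{"hand":0,"tx":0.009,"ty":0.002,"tz":-0.005,"spin":0},{"hand":0,"tx":0.013,"ty":0.002,"tz":-0.008,"spin":0},{"hand":0,"tx":0.017,"ty":0.003,"tz":-0.012,"spin":0},{"hand":0,"tx":0.021,"ty":0.004,"tz":-0.016,"spin":0},{"hand":0,"tx":0.024,"ty":0.004,"tz":-0.020,"spin":0},{"hand":0,"tx":0.026,"ty":0.004,"tz":-0.024,"spin":0},{"hand":0,"tx":0.026,"ty":0.004,"tz":-0.024,"spin":0}]'; python3 go.py;python3 - <<'E'
from station import env
import cv2
im=env.snapshot("scene")[:,:,::-1]; cv2.imwrite("pics/s4.png",cv2.resize(im[95:235,200:355],None,fx=4.2,fy=4.2,interpolation=cv2.INTER_CUBIC))
E
```

```text
time_s: 4.1
ee_pos: [0.5378, -0.0345, 0.1484]
ee_rot: [[-0.182, 0.983, 0.001], [0.983, 0.182, -0.0], [-0.0, 0.001, -1.0]]
wrist_force: [2.3, 0.6, 3.7]
grip_width: -0.0002
t 4.1 tcp [ 0.5378 -0.0345  0.1484] case xy [-0.0046 -0.0909] tipz 0.1314 yaw 100.51 Fcase 2.39 0.13 3.68 grip -0.00016516443779924226 q [-0.21  0.11  1.85  0.    1.18 -1.96]
```

View pics/s4.png

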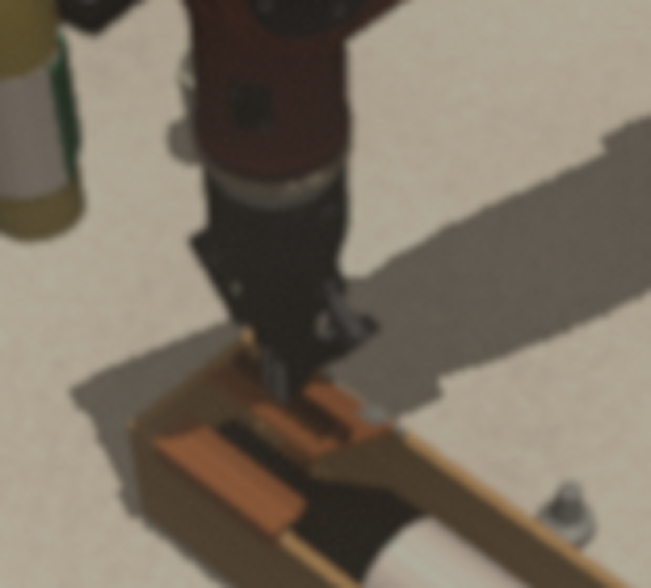

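```bash
python3 -m creep '[{"hand":0,"tx":0,"ty":0,"tz":-0.003,"spin":0},{"hand":0,"tx":0,"ty":0,"tz":-0.006,"spin":0},{"hand":0,"tx":0,"ty":0,"tz":-0.009,"spin":0},{"hand":0,"tx":0,"ty":0,"tz":-0.012,"spin":0},{"hand":0,"tx":0,"ty":0,"tz":-0.012,"spin":0}]'; python3 go.py; python3 -m creep '[{"hand":0,"tx":0,"ty":0,"tz":-0.005,"spin":0},{"hand":0,"tx":0,"ty":0,"tz":0.005,"spin":0},{"hand":0,"tx":0,"ty":0,"tz":0.02,"spin":0},{"hand":0,"tx":-0.01,"ty":-0.002,"tz":0.035,"spin":0},{"hand":0,"tx":-0.034,"ty":-0.006,"tz":0.035,"spin":0},{"hand":0,"tx":-0.034,"ty":-0.006,"tz":0.035,"spin":0}]'; python3 go.py;python3 - <<'E'
from station import env
import cv2
im=env.snapshot("scene")[:,:,::-1]; cv2.imwrite("pics/s5.png",cv2.resize(im[95:235,200:355],None,fx=4.2,fy=4.2,interpolation=cv2.INTER_CUBIC))
im=env.snapshot("top")[:,:,::-1]; cv2.imwrite("pics/t5.png",cv2.resize(im[165:275,220:390],None,fx=4.7,fy=4.7,interpolation=cv2.INTER_CUBIC))
E
```

```text
time_s: 4.65
ee_pos: [0.5357, -0.0345, 0.135]
ee_rot: [[-0.182, 0.983, -0.003], [0.983, 0.182, 0.0], [0.001, -0.003, -1.0]]
wrist_force: [0.5, -0.4, 0.8]
grip_width: -0.0003
t 4.65 tcp [ 0.5357 -0.0345  0.135 ] case xy [-0.0066 -0.0905] tipz 0.118 yaw 100.5 Fcase 0.44 -0.44 0.79 grip -0.0002572368439483597 q [-0.21  0.12  1.86 -0.    1.16 -1.97]
time_s: 5.25
ee_pos: [0.5017, -0.0408, 0.1729]
ee_rot: [[-0.182, 0.983, 0.0], [0.983, 0.182, -0.001], [-0.001, 0.0, -1.0]]
wrist_force: [-0.0, -1.3, -0.2]
grip_width: 0.0002
t 5.25 tcp [ 0.5017 -0.0408  0.1729] case xy [-0.0412 -0.0905] tipz 0.1559 yaw 100.49 Fcase -0.24 -1.25 -0.23 grip 0.00015744419209780014 q [-0.24 -0.    1.92 -0.    1.23 -1.99]
```

View pics/s5.png

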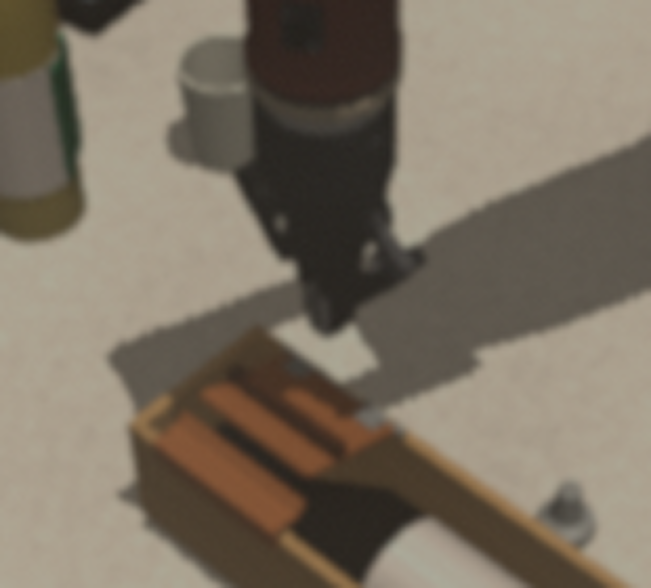

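View pics/t5.png

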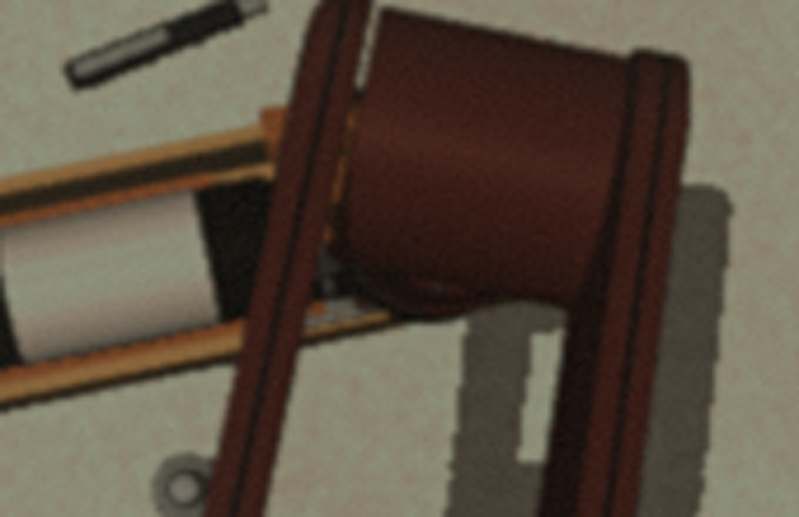

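```bash
python3 - <<'E'
from go import *
import cv2
im=cv2.imread("pics/s5.png")
for th,col in((.3,(0,255,0)),(.4,(255,255,0))):
  for r,n in((.08,.002),(.08,-.002),(.05,.002),(.054,.012)):
    q=[(-.05+r*np.cos(th)-n*np.sin(th),v+s*.045,.093+r*np.sin(th)+n*np.cos(th)) for s in(-1,1)]
    a=((proj("scene",case2w(p,q))-(200,95))*4.2).astype(int)
    cv2.line(im,tuple(map(int,a[0])),tuple(map(int,a[1])),col,1)
cv2.imwrite("pics/s5o.png",im)
E
```

```text
(no output)
```

View pics/s5o.png

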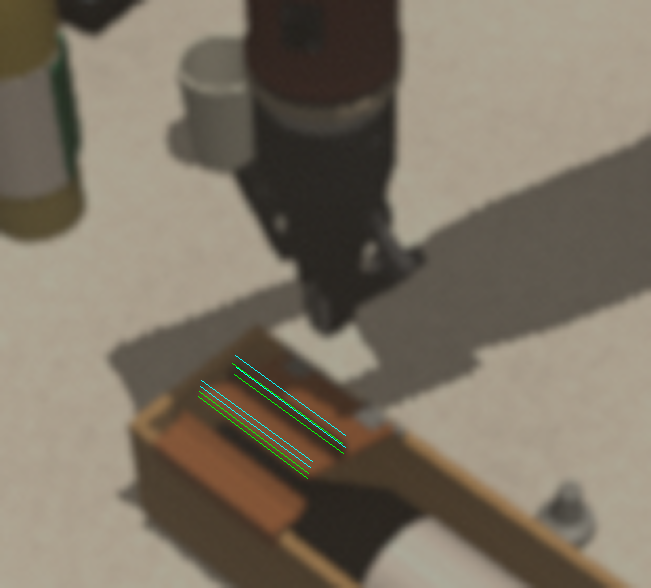

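```bash
python3 -m creep '[{"hand":0,"tx":0.008,"ty":0.0015,"tz":-0.01,"spin":0},{"hand":0,"tx":0.018,"ty":0.003,"tz":-0.025,"spin":0},{"hand":0,"tx":0.018,"ty":0.003,"tz":-0.038,"spin":0},{"hand":0,"tx":0.018,"ty":0.003,"tz":-0.044,"spin":0},{"hand":0,"tx":0.018,"ty":0.003,"tz":-0.048,"spin":0},{"hand":0,"tx":0.018,"ty":0.003,"tz":-0.052,"spin":0},{"hand":0,"tx":0.018,"ty":0.003,"tz":-0.056,"spin":0},{"hand":0,"tx":0.018,"ty":0.003,"tz":-0.056,"spin":0}]'; python3 go.py;python3 - <<'E'
from station import env
import cv2
im=env.snapshot("scene")[:,:,::-1]; cv2.imwrite("pics/s6.png",cv2.resize(im[95:235,200:355],None,fx=4.2,fy=4.2,interpolation=cv2.INTER_CUBIC))
E
```

```text
time_s: 6.15
ee_pos: [0.5211, -0.0377, 0.1154]
ee_rot: [[-0.182, 0.983, 0.001], [0.983, 0.182, -0.0], [-0.0, 0.001, -1.0]]
wrist_force: [0.6, 0.5, 0.5]
grip_width: 0.0001
t 6.15 tcp [ 0.5211 -0.0377  0.1154] case xy [-0.0216 -0.091 ] tipz 0.0984 yaw 100.5 Fcase 0.72 0.35 0.46 grip 0.0001390369543024543 q [-0.22  0.12  1.91 -0.    1.12 -1.98]
```

View pics/s6.png

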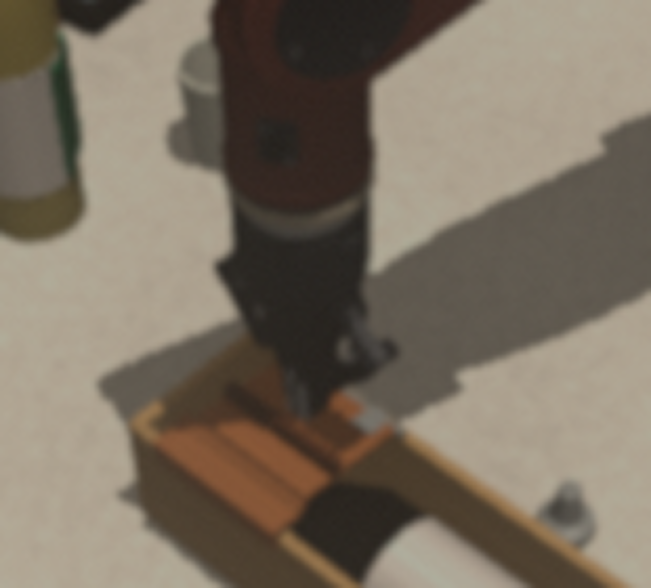

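```bash
python3 -m creep '[{"hand":0,"tx":0,"ty":0,"tz":-0.001,"spin":0},{"hand":0,"tx":0,"ty":0,"tz":-0.002,"spin":0},{"hand":0,"tx":0,"ty":0,"tz":-0.002,"spin":0}]';  python3 -m creep '[{"hand":0,"tx":0,"ty":0,"tz":-0.001,"spin":0},{"hand":0,"tx":0,"ty":0,"tz":-0.001,"spin":0}]'; python3 go.py
```

```text
time_s: 6.5
ee_pos: [0.5211, -0.0377, 0.1135]
ee_rot: [[-0.182, 0.983, 0.001], [0.983, 0.182, -0.0], [-0.0, 0.001, -1.0]]
wrist_force: [1.1, 0.6, 2.3]
grip_width: -0.0004
time_s: 6.7
ee_pos: [0.5212, -0.0377, 0.1124]
ee_rot: [[-0.182, 0.983, 0.001], [0.983, 0.182, -0.0], [-0.0, 0.001, -1.0]]
wrist_force: [0.2, 1.1, 2.2]
grip_width: -0.0002
t 6.7 tcp [ 0.5212 -0.0377  0.1124] case xy [-0.0215 -0.091 ] tipz 0.0954 yaw 100.5 Fcase 0.43 1.0 2.17 grip -0.00016166600751261543 q [-0.22  0.12  1.91 -0.    1.11 -1.98]
```

```bash
python3 -m creep '[{"hand":0,"tx":0,"ty":0,"tz":-0.001,"spin":0},{"hand":0,"tx":0,"ty":0,"tz":-0.001,"spin":0}]';  python3 -m creep '[{"hand":0,"tx":0,"ty":0,"tz":-0.001,"spin":0},{"hand":0,"tx":0,"ty":0,"tz":-0.001,"spin":0}]'; python3 go.py
```

```text
time_s: 6.9
ee_pos: [0.5212, -0.0377, 0.1119]
ee_rot: [[-0.182, 0.983, 0.001], [0.983, 0.182, -0.0], [-0.0, 0.001, -1.0]]
wrist_force: [0.1, -0.3, 5.0]
grip_width: 0.0001
time_s: 7.1
ee_pos: [0.5213, -0.0377, 0.1117]
ee_rot: [[-0.182, 0.983, 0.001], [0.983, 0.182, -0.0], [-0.0, 0.001, -1.0]]
wrist_force: [-3.1, 0.8, 10.5]
grip_width: -0.0002
t 7.1 tcp [ 0.5213 -0.0377  0.1117] case xy [-0.0213 -0.0911] tipz 0.0947 yaw 100.51 Fcase -2.93 1.31 10.52 grip -0.00015167764966504476 q [-0.22  0.12  1.91 -0.    1.11 -1.98]
```

```bash
python3 -m creep '[{"hand":0,"tx":0.002,"ty":0.0004,"tz":0.0005,"spin":0},{"hand":0,"tx":0.004,"ty":0.0007,"tz":0.0005,"spin":0},{"hand":0,"tx":0.006,"ty":0.0011,"tz":0.0005,"spin":0},{"hand":0,"tx":0.006,"ty":0.0011,"tz":0.0005,"spin":0}]'; python3 go.py; python3 -m creep '[{"hand":0,"tx":0.002,"ty":0.0004,"tz":0,"spin":0},{"hand":0,"tx":0.004,"ty":0.0007,"tz":0,"spin":0},{"hand":0,"tx":0.006,"ty":0.0011,"tz":0,"spin":0},{"hand":0,"tx":0.006,"ty":0.0011,"tz":0,"spin":0}]'; python3 go.py;python3 - <<'E'
from station import env
import cv2
im=env.snapshot("scene")[:,:,::-1]; cv2.imwrite("pics/s7.png",cv2.resize(im[95:235,200:355],None,fx=4.2,fy=4.2,interpolation=cv2.INTER_CUBIC))
E
```

```text
time_s: 7.5
ee_pos: [0.5269, -0.0367, 0.1117]
ee_rot: [[-0.182, 0.983, -0.001], [0.983, 0.182, -0.0], [-0.0, -0.001, -1.0]]
wrist_force: [-3.3, -0.1, 9.5]
grip_width: 0.0
t 7.5 tcp [ 0.5269 -0.0367  0.1117] case xy [-0.0157 -0.091 ] tipz 0.0947 yaw 100.51 Fcase -3.23 0.52 9.48 grip 4.7845495252045896e-05 q [-0.22  0.13  1.9  -0.    1.11 -1.97]
time_s: 7.9
ee_pos: [0.5329, -0.0355, 0.1117]
ee_rot: [[-0.182, 0.983, -0.0], [0.983, 0.182, -0.0], [-0.0, -0.0, -1.0]]
wrist_force: [-2.2, -0.0, 10.2]
grip_width: 0.0002
t 7.9 tcp [ 0.5329 -0.0355  0.1117] case xy [-0.0096 -0.091 ] tipz 0.0947 yaw 100.51 Fcase -2.16 0.37 10.22 grip 0.0002330660560818602 q [-0.21  0.15  1.88 -0.    1.11 -1.97]
```

View pics/s7.png

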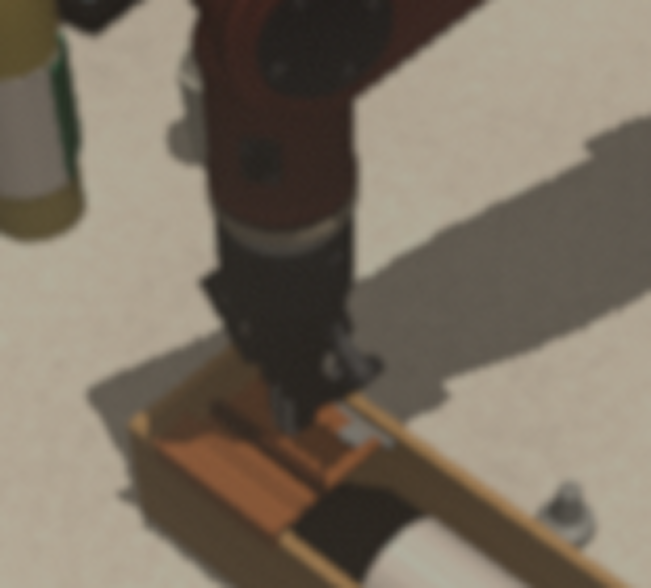

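```bash
python3 -m creep '[{"hand":0,"tx":0.002,"ty":0.0004,"tz":0,"spin":0},{"hand":0,"tx":0.004,"ty":0.0007,"tz":0,"spin":0},{"hand":0,"tx":0.004,"ty":0.0007,"tz":0,"spin":0}]'; python3 go.py; python3 -m creep '[{"hand":0,"tx":0.002,"ty":0.0004,"tz":0,"spin":0},{"hand":0,"tx":0.004,"ty":0.0007,"tz":0,"spin":0},{"hand":0,"tx":0.004,"ty":0.0007,"tz":0,"spin":0}]'; python3 go.py;python3 - <<'E'
from station import env
import cv2
im=env.snapshot("scene")[:,:,::-1]; cv2.imwrite("pics/s8.png",cv2.resize(im[95:235,200:355],None,fx=4.2,fy=4.2,interpolation=cv2.INTER_CUBIC))
E
```

```text
time_s: 8.25
ee_pos: [0.5369, -0.0348, 0.1117]
ee_rot: [[-0.182, 0.983, -0.001], [0.983, 0.182, -0.0], [-0.0, -0.001, -1.0]]
wrist_force: [-4.3, -0.1, 10.3]
grip_width: 0.0001
t 8.25 tcp [ 0.5369 -0.0348  0.1117] case xy [-0.0055 -0.091 ] tipz 0.0947 yaw 100.51 Fcase -4.27 0.68 10.33 grip 0.00013400486230967049 q [-0.21  0.16  1.87 -0.    1.11 -1.97]
time_s: 8.55
ee_pos: [0.5397, -0.0343, 0.1116]
ee_rot: [[-0.183, 0.983, -0.003], [0.983, 0.183, -0.001], [0.0, -0.003, -1.0]]
wrist_force: [-7.8, -1.0, 12.8]
grip_width: -0.0001
t 8.55 tcp [ 0.5397 -0.0343  0.1116] case xy [-0.0026 -0.091 ] tipz 0.0946 yaw 100.52 Fcase -7.89 0.43 12.81 grip -8.53997932049942e-05 q [-0.21  0.17  1.86 -0.    1.12 -1.96]
```

View pics/s8.png

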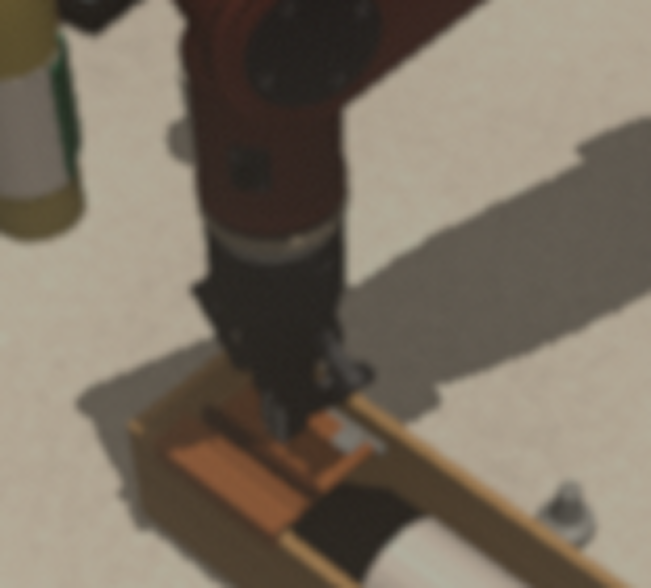

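```bash
python3 - <<'E'
from go import *
import cv2
im=cv2.imread("pics/s8.png"); im=cv2.resize(im[330:560,90:450],None,fx=2.2,fy=2.2,interpolation=cv2.INTER_CUBIC)
for u,col in((.018,(0,255,0)),(.010,(255,255,0))):
  for r,n in((0,.002),(.058,.002),(.058,.012),(.08,.002)):
    q=[(-.05+u+r,v+s*.045,.093+n) for s in(-1,1)]
    a=(((proj("scene",case2w(p,q))-(200,95))*4.2-(90,330))*2.2).astype(int)
    cv2.line(im,tuple(map(int,a[0])),tuple(map(int,a[1])),col,1)
cv2.imwrite("pics/s8o.png",im)
E
```

```text
(no output)
```

View pics/s8o.png

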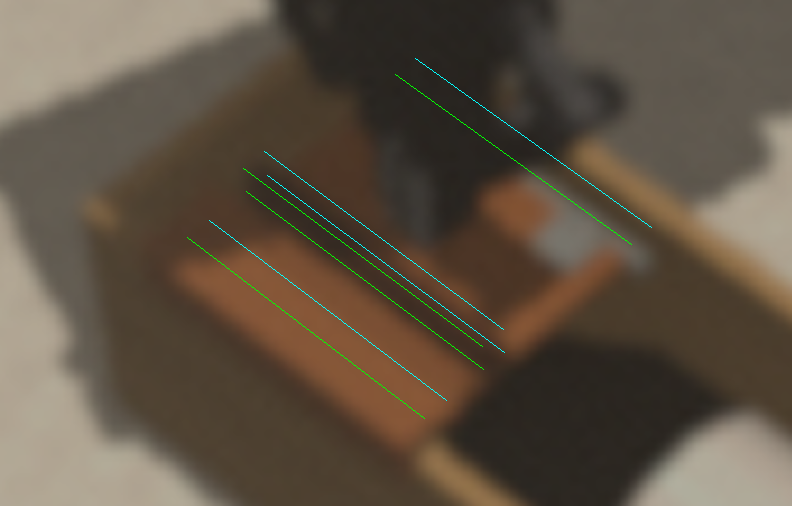

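```bash
python3 -m creep '[{"hand":0,"tx":0.001,"ty":0.0002,"tz":0.0005,"spin":0},{"hand":0,"tx":0.001,"ty":0.0002,"tz":0.0005,"spin":0}]'; python3 go.py; python3 -m creep '[{"hand":0,"tx":0.001,"ty":0.0002,"tz":0,"spin":0},{"hand":0,"tx":0.001,"ty":0.0002,"tz":0,"spin":0}]'; python3 go.py
```

```text
time_s: 8.8
ee_pos: [0.5407, -0.0341, 0.1116]
ee_rot: [[-0.182, 0.983, -0.003], [0.983, 0.182, -0.001], [0.0, -0.003, -1.0]]
wrist_force: [-7.3, -0.9, 10.3]
grip_width: 0.0003
t 8.8 tcp [ 0.5407 -0.0341  0.1116] case xy [-0.0017 -0.091 ] tipz 0.0946 yaw 100.51 Fcase -7.36 0.46 10.28 grip 0.00025203290278026863 q [-0.21  0.17  1.86 -0.    1.12 -1.96]
time_s: 9.0
ee_pos: [0.5414, -0.0339, 0.1116]
ee_rot: [[-0.183, 0.983, -0.004], [0.983, 0.183, -0.001], [0.0, -0.004, -1.0]]
wrist_force: [-6.7, -1.1, 11.0]
grip_width: 0.0001
t 9.0 tcp [ 0.5414 -0.0339  0.1116] case xy [-0.0009 -0.091 ] tipz 0.0946 yaw 100.52 Fcase -6.82 0.11 10.99 grip 5.99704284514682e-05 q [-0.21  0.17  1.86 -0.    1.12 -1.96]
```

```bash
python3 -m creep '[{"hand":0,"tx":0.002,"ty":0.0004,"tz":0.0003,"spin":0},{"hand":0,"tx":0.003,"ty":0.0005,"tz":0.0003,"spin":0},{"hand":0,"tx":0.003,"ty":0.0005,"tz":0.0003,"spin":0}]'; python3 go.py; python3 -m creep '[{"hand":0,"tx":0.002,"ty":0.0004,"tz":0,"spin":0},{"hand":0,"tx":0.003,"ty":0.0005,"tz":0,"spin":0},{"hand":0,"tx":0.003,"ty":0.0005,"tz":0,"spin":0}]'; python3 go.py
```

```text
time_s: 9.3
ee_pos: [0.5446, -0.0333, 0.1117]
ee_rot: [[-0.182, 0.983, -0.003], [0.983, 0.182, -0.0], [0.0, -0.003, -1.0]]
wrist_force: [-5.2, -1.0, 8.1]
grip_width: 0.0001
t 9.3 tcp [ 0.5446 -0.0333  0.1117] case xy [ 0.0024 -0.091 ] tipz 0.0947 yaw 100.51 Fcase -5.33 0.0 8.11 grip 5.298596604836188e-05 q [-0.21  0.18  1.85 -0.    1.12 -1.96]
time_s: 9.6
ee_pos: [0.5476, -0.0328, 0.1117]
ee_rot: [[-0.182, 0.983, -0.003], [0.983, 0.182, -0.0], [0.0, -0.003, -1.0]]
wrist_force: [-4.6, -1.4, 8.3]
grip_width: -0.0004
t 9.6 tcp [ 0.5476 -0.0328  0.1117] case xy [ 0.0054 -0.091 ] tipz 0.0947 yaw 100.51 Fcase -4.76 -0.57 8.25 grip -0.0004277266333862015 q [-0.2   0.18  1.84 -0.    1.12 -1.96]
```

```bash
python3 -m creep '[{"hand":0,"tx":0.002,"ty":0.0004,"tz":0,"spin":0},{"hand":0,"tx":0.003,"ty":0.0005,"tz":0,"spin":0},{"hand":0,"tx":0.003,"ty":0.0005,"tz":0,"spin":0}]'; python3 go.py; python3 - <<'E'
from station import env
import cv2
im=env.snapshot("scene")[:,:,::-1]; cv2.imwrite("pics/s9.png",cv2.resize(im[170:230,215:310],None,fx=8,fy=8,interpolation=cv2.INTER_CUBIC))
E
```

```text
time_s: 9.9
ee_pos: [0.5499, -0.0323, 0.1115]
ee_rot: [[-0.183, 0.983, -0.005], [0.983, 0.183, -0.0], [0.001, -0.005, -1.0]]
wrist_force: [-8.0, -1.5, 8.8]
grip_width: -0.0003
t 9.9 tcp [ 0.5499 -0.0323  0.1115] case xy [ 0.0077 -0.091 ] tipz 0.0945 yaw 100.52 Fcase -8.12 -0.04 8.84 grip -0.00026676309189988066 q [-0.2   0.19  1.83 -0.    1.12 -1.95]
```

View pics/s9.png

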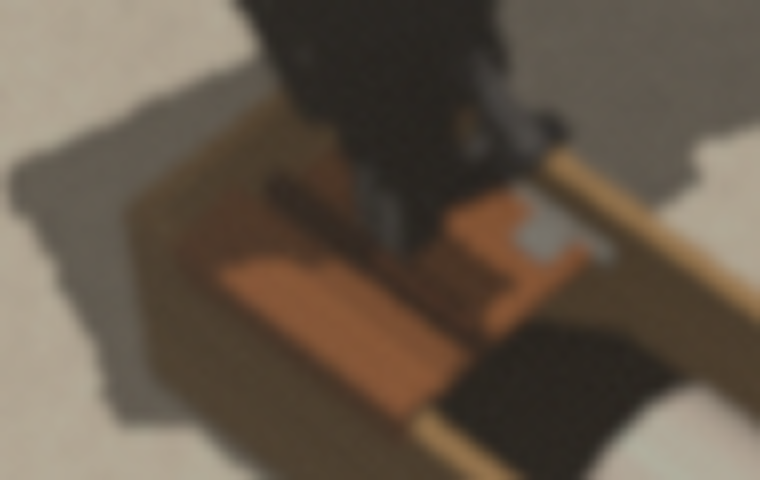

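```bash
python3 -m creep '[{"hand":0,"tx":0.001,"ty":0.0002,"tz":0,"spin":0},{"hand":0,"tx":0.001,"ty":0.0002,"tz":0,"spin":0}]'; python3 -m creep '[{"hand":0,"tx":0.001,"ty":0.0002,"tz":0,"spin":0},{"hand":0,"tx":0.001,"ty":0.0002,"tz":0,"spin":0}]'; python3 go.py
```

```text
time_s: 10.15
ee_pos: [0.55, -0.0323, 0.1114]
ee_rot: [[-0.183, 0.983, -0.007], [0.983, 0.183, -0.001], [0.001, -0.007, -1.0]]
wrist_force: [-10.9, -2.6, 12.8]
grip_width: -0.0001
time_s: 10.35
ee_pos: [0.5501, -0.0323, 0.1112]
ee_rot: [[-0.183, 0.983, -0.01], [0.983, 0.183, -0.001], [0.001, -0.01, -1.0]]
wrist_force: [-14.4, -2.9, 13.8]
grip_width: 0.0
t 10.35 tcp [ 0.5501 -0.0323  0.1112] case xy [ 0.008 -0.091] tipz 0.0942 yaw 100.53 Fcase -14.69 -0.21 13.8 grip 2.6479141026227858e-05 q [-0.2   0.19  1.83 -0.    1.13 -1.95]
```

```bash
python3 -m creep '[{"hand":0,"tx":-0.002,"ty":-0.0004,"tz":0.001,"spin":0},{"hand":0,"tx":-0.002,"ty":-0.0004,"tz":0.003,"spin":0},{"hand":0,"tx":-0.003,"ty":-0.0005,"tz":0.006,"spin":0},{"hand":0,"tx":-0.005,"ty":-0.001,"tz":0.015,"spin":0},{"hand":0,"tx":-0.01,"ty":-0.002,"tz":0.04,"spin":0},{"hand":0,"tx":-0.02,"ty":-0.003,"tz":0.08,"spin":0},{"hand":0,"tx":-0.05,"ty":0.0,"tz":0.1,"spin":0},{"hand":0,"tx":-0.09,"ty":0.02,"tz":0.12,"spin":0},{"hand":0,"tx":-0.11,"ty":0.06,"tz":0.12,"spin":0},{"hand":0,"tx":-0.13,"ty":0.1,"tz":0.12,"spin":0},{"hand":0,"tx":-0.14,"ty":0.14,"tz":0.12,"spin":0},{"hand":0,"tx":-0.15,"ty":0.18,"tz":0.12,"spin":0}]'; python3 -m creep '[{"hand":0,"tx":-0.02,"ty":0.04,"tz":0,"spin":0},{"hand":0,"tx":-0.04,"ty":0.08,"tz":0,"spin":0},{"hand":0,"tx":-0.05,"ty":0.12,"tz":0,"spin":0},{"hand":0,"tx":-0.05,"ty":0.16,"tz":0,"spin":0},{"hand":0,"tx":-0.05,"ty":0.16,"tz":0,"spin":0},{"hand":0,"tx":-0.05,"ty":0.16,"tz":0,"spin":0}]';python3 go.py; python3 - <<'E'
from go import *
import cv2
a=env.snapshot("scene")[:,:,::-1].copy();b=env.snapshot("top")[:,:,::-1].copy()
cv2.imwrite("pics/s10.png",a);cv2.imwrite("pics/t10.png",b)
for nm,im,(x,y) in(("scene",a,(215,160)),("top",b,(270,165))):
    z=cv2.resize(im[y:y+70,x:x+95],None,fx=8,fy=8,interpolation=cv2.INTER_CUBIC); z0=z.copy()
    for r,n in((.0,.002),(.05,.012),(.058,.012)):
        q=[(-.032+r,v+s*.045,.093+n) for s in(-1,1)]
        k=((proj(nm,case2w(p,q))-(x,y))*8).astype(int); cv2.line(z,tuple(map(int,k[0])),tuple(map(int,k[1])),(0,255,0),1)
    cv2.imwrite(f"pics/{nm}10z.png",cv2.resize(np.vstack([z0,z]),None,fx=.53,fy=.53))
E
```

```text
time_s: 11.55
ee_pos: [0.4038, 0.15, 0.2332]
ee_rot: [[-0.182, 0.983, 0.004], [0.983, 0.182, 0.001], [0.0, 0.004, -1.0]]
wrist_force: [-0.2, -0.6, 0.8]
grip_width: -0.0001
time_s: 12.15
ee_pos: [0.3538, 0.3092, 0.2322]
ee_rot: [[-0.185, 0.983, 0.001], [0.983, 0.185, 0.001], [0.0, 0.001, -1.0]]
wrist_force: [-0.5, -0.3, 0.2]
grip_width: 0.0001
t 12.15 tcp [0.3538 0.3092 0.2322] case xy [-0.1228  0.2807] tipz 0.2152 yaw 100.64 Fcase -0.51 -0.19 0.21 grip 0.00013248473927288777 q [ 0.55 -0.15  1.94 -0.    1.35 -1.21]
```

View pics/scene10z.png

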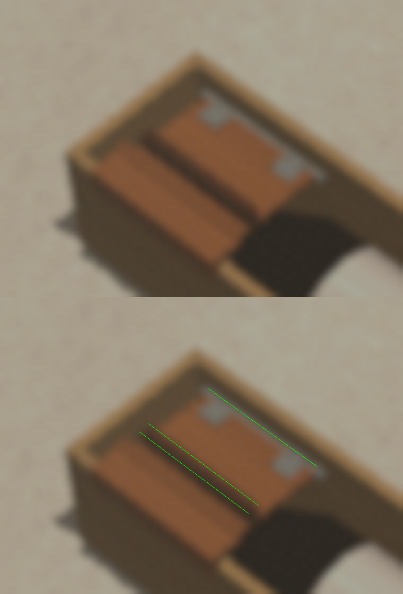

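View pics/top10z.png

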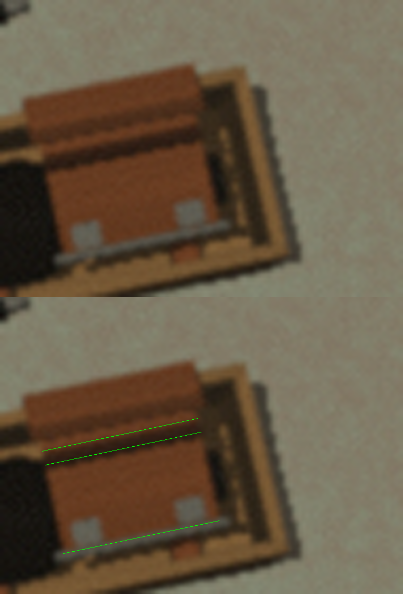

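View pics/s10.png

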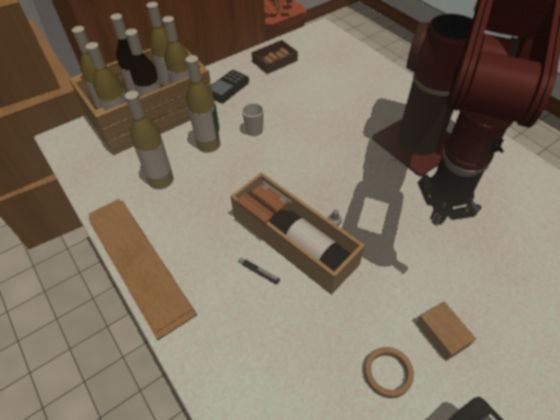

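```bash
python3 - <<'E'
from go import *
import cv2
for nm,f in(("scene","s10"),("top","t10")):
    im=cv2.imread(f"pics/{f}.png").astype(np.float32)
    xs=np.arange(-.06,.06,.002); acc=[]
    for y in np.linspace(v-.01,v+.01,9):
        k=proj(nm,case2w(p,[(x,y,.095) for x in xs])).astype(np.float32)
        acc.append(cv2.remap(im,k[:,0].reshape(1,-1),k[:,1].reshape(1,-1),cv2.INTER_LINEAR)[0])
    m=np.mean(acc,0)
    print(nm)
    print(" ".join(f"{int(round(x*1000))}:{int(b[2])}/{int(b[2]-b[0])}" for x,b in zip(xs,m)))
E
```

```text
scene
-60:169/25 -58:168/26 -56:167/28 -54:163/32 -52:158/40 -50:150/49 -48:142/56 -46:131/57 -44:117/52 -42:100/43 -40:86/35 -38:80/29 -36:81/24 -34:90/22 -32:101/25 -30:112/32 -28:119/44 -26:123/57 -24:125/66 -22:125/70 -20:126/71 -18:126/71 -16:127/72 -14:127/72 -12:128/72 -10:129/73 -8:130/74 -6:131/75 -4:132/75 -2:131/75 0:131/75 2:130/74 4:130/74 6:129/74 8:126/72 10:119/66 12:107/57 14:93/47 16:81/38 18:73/31 20:68/27 22:67/27 24:76/35 26:92/46 28:106/57 30:114/63 32:118/65 34:118/66 36:119/66 38:121/68 40:125/71 42:129/73 44:130/74 46:130/74 48:129/73 50:129/73 52:129/73 54:127/71 56:122/68 58:110/59
top
-60:53/18 -58:52/27 -56:79/45 -54:106/60 -52:116/66 -50:116/65 -48:115/65 -46:116/65 -44:113/64 -42:101/58 -40:74/41 -38:56/28 -36:55/20 -34:68/14 -32:83/16 -30:90/31 -28:95/54 -26:98/66 -24:97/67 -22:97/66 -20:98/66 -18:99/67 -16:100/68 -14:99/67 -12:100/68 -10:102/69 -8:103/70 -6:104/71 -4:105/72 -2:104/72 0:103/70 2:102/69 4:102/69 6:104/70 8:103/70 10:101/69 12:101/69 14:101/69 16:91/62 18:66/43 20:47/28 22:45/26 24:50/29 26:61/38 28:80/53 30:98/66 32:100/67 34:89/59 36:77/50 38:75/48 40:77/50 42:83/55 44:93/62 46:101/68 48:102/69 50:100/68 52:99/67 54:100/68 56:100/68 58:100/68
```

```bash
python3 -c "
from station import env
print(env.job_done())"
```

```text
the job is handed in; nothing more can be done
None
```

The gift case is closed over the bottle's neck: the flap lies flat with its edge tucked under the lip. The hand is clear, and I handed the job in at about 12 s.

**What I did:** With the fingers shut, I folded the flap down to about 0.3 rad and let go once to move behind the thumb ridge. There I pressed it flat with about 10 N and kept it pressed while pushing along the case until it hit a hard stop, reaching about 15 N. I then lifted away.

**Last checks:**
- **Position:** In the final top picture the ridge foot is about 18 mm along and the hinge pin at about −33 mm (−32 mm expected). That fits a full 18 mm tuck to within about 1 mm.
- **Finger contact:** It met two stops, both consistent with fully home: one after about 18.6 mm of dragging the flap, and one at the ridge about 10.6 mm later.
- **Flap:** It stayed flat after release, and the wrist force was back near zero.
- **Surroundings:** The bottle is still lying in the case. By eye in the final scene picture nothing else on the counter has moved; I did not measure this.

**A disagreement:** An early by-eye overlay on the top picture put the hinge about 3 mm short and the ridge too far forward. Measuring brightness along the case in the same picture did not bear this out.

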